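# Index the column selector four clicks and press start

### The job

With a fingertip, push the bar handle of the column-selector valve clockwise (seen from above) by exactly four clicks, without going past the fourth or turning it the other way, and then press the start key fully down and let it come back up. Only push and press: do not pinch the bar handle between the fingers, do not press the key before the valve is set, do not turn the round-knobbed valve, and leave the loose things on the bench where they stand.

Things in the scene. Friction and masses are not known exactly. Their poses are not given: they have to be found in the camera images.
- selector (a joint): dial angle of the column selector in rad: 0 as found (in a click stop), growing clockwise seen from above. Stops every pi/6 = 0.5236 all round, no end stop. Torque between stops is springy: peaks at 0.10-0.16 N m (3 to 5 N at the push point) a quarter of the way, nil half-way, then it pulls forward: the dial snaps by itself into the next stop, ahead of a slow finger. Friction 0.012 N m
- selector_axis (a point): on the selector's vertical turning axis, at the top of its bar handle, 72 mm above the bench; x along the bar to its pointer end. White cylinder 92 mm across, 40 high, bolted down, 12 dark ticks on top; on it a turning steel disc 68 mm across (top at 46 mm) with an upright black bar 14 mm thick, 46 to 72 mm high, reaching 44 mm from the axis at the pointer end, 26 at the other; hub 24 mm across
- bar_push_face: the long upright side of the bar handle that a finger pushes to turn it clockwise. Origin on that face, 32 mm from the axis along the bar towards the pointer end (which lies 12 mm further), 58.5 mm above the bench; x along the bar to the pointer end, y out of the face towards the pushing finger, z up. The face is 70 x 21 mm, 48 to 69 mm above the bench
- bar_lead_face: the opposite long side of the same bar handle, same size and axes (y points into the bar); origin on that face opposite the other's. Both faces pressed at once counts as pinching
- drain (a joint): angle in rad of the other valve's knob, 0 as found, growing clockwise; leave it
- drain_axis (a point): on the vertical axis of the other valve's round fluted black knob (54 mm across, no bar), at its top, 72 mm above the bench; white cylinder body like the selector's. Leave it alone
- start (a joint): travel of the start key in m: 0 up, 0.006 fully down; sprung, about 4 N to push fully down; comes back up by itself
- start_top (a point): centre of the top of the start key, a round grey button 28 mm across, its top 52 mm above the bench, in a black housing on a low white box 80 x 70 x 30 mm bolted to the bench; pressed straight down. z up
- key_box: the low white box that carries the start key; origin at the centre of its underside
- vial_a: small amber vial with white cap, 22 mm across, 38 mm high, loose, standing between the bolted things; origin at the centre of its underside
- vial_b: the same, in the other gap
- column: loose steel column tube 150 mm long (along its y), 18 mm thick, lying on the bench; origin at the middle of its underside
- calculator: loose black calculator 150 x 85 x 14 mm; origin centre of underside
- mouse: loose black computer mouse 105 x 60 x 30 mm on a pad; origin centre of underside
- vial_tray: loose white open tray 90 x 130 x 30 mm with small vials up to 43 mm high; origin centre of underside

How it is judged:
By the outcome, as a careful person would: the job done as asked, in the order asked, and still so for the second after the job is handed in, with the robot touching nothing.
It also fails if it takes over 51 s, if anything falls off the work surface, if the arm or the gripper's body presses on something with over 40 N, if the wrist force passes 120 N, or if a joint passes its speed limit or range.

### The arm

A 6-joint arm with a two-finger parallel gripper is mounted at the origin on the work surface. World frame = base frame: x ahead of the robot, y to its left, z up, the work surface at z = 0. Lengths are in m, angles in degrees, forces in N, time in s.
With the tool pointing down it reaches from about 0.4 to 0.825 m from the base axis. Payload 7 kg.
Tool frame: the origin (TCP) lies between the finger pads; the fingertips stand 19 mm ahead of it and the grasp point (between the pads) is the TCP (r.finger_overhang is the distance from the TCP to the fingertips, in m); z points along the fingers, y is the direction in which the jaws open and shut (so a half turn about z gives the same grasp; the last joint's range is limited). The gripper opens to 88 mm and grips with 3 to 60 N. Pads are 19 mm wide; open, the fingers measure 130 mm over their backs; the gripper's body (78 mm by 193 mm) begins 47 mm behind the grasp point.
Start: joints at [83.887, 20.546, 0.682, 0, -70.136, -16.507], TCP at [0.26, 0.623, 0.246] pointing down, gripper open.
Joint ranges: [-176.03, 176.03], [-82.01, 121.73], [-58.28, 71.71], [-173.87, 95.51], [-174.79, -0.11], [-173.66, 173.66]. Speed limits (degrees/s): [136.94, 136.94, 172.46, 180, 180, 180].

### API

Orientations are given as [roll, pitch, yaw] about the fixed x, y, z axes, in that order (R = Rz(yaw) Ry(pitch) Rx(roll)).
In Python, from plant import r, optics gives the robot as it stands. The module is installed in compiled form; this text tells all that it offers.
- The arm moves only by the tool step_arm, never from a script. Its argument "increments" is a list of rows, each an object of numbers: "tx", "ty", "tz": the shift along the world's x, y, z in mm; "ax", "ay", "az": the turn, a rotation vector about the world's x, y, z in degrees; "claw": the gripper command: -1 is shut, 1 is fully open, values between are in proportion. In form: [{"tx": .., "ty": .., "tz": .., "ax": .., "ay": .., "az": .., "claw": ..}, ...]. A call has 1 to 12 rows; each row shifts and turns the commanded pose from where the row before left it; what a row does not reach is not made up. A row lasts 1/10 s, in which the tool goes at most 50 mm and 8.59 degrees, less where a joint would pass 70% of its speed; a pose out of reach is approached as far as the arm can. A call with a gripper value outside its range is refused whole. The fingers move at their own pace and stop on an object; "newtons" is the grip in N (left out, the last holds). Time passes only in rows, so rows that do not move let the fingers close. It gives the time, the measured TCP pose, the force and the opening at its end, in the units of the state.
- r.get_state(): the state, without advancing time (a new reading comes with each control period).
- optics.capture(name): name is "scene" or "top" or "wrist"; returns a dict with "image" (420x560x3 uint8, blue, green, red), "depth" (420x560 float32, m along the optical axis (not along the pixel's ray), 0 where there is no reading), "fx", "fy", "cx", "cy" (pixels), "R" (3x3) and "t" (3): a world point X has camera coordinates R X + t. Camera axes: x right, y down, z forward; pixel columns grow to the right and rows downward; lengths in m; the calibration is good to about 2 mm. A picture is of the moment at which its call begins.
- r.close_job(): hands the job in, once; it reports no verdict.
The state is a dict: "time_s": time; "joints": joint angles; "qd": joint speeds; "joint_torque": joint torques, N m; "tcp_pos": TCP position; "eef_rot": TCP orientation; "contact_force": force on the tool from outside, world axes, zero at the start; "moment": the same for the moment, N m; "gripper_width": finger opening in m.
Only numpy, scipy, OpenCV 4.12 (cv2) and the standard library are available. Lean on these libraries where they do the work, as an engineer would, in place of code of your own. Each camera call takes 0.05 s, during which the arm holds its last target. There are 200 camera calls.

## Working session

There is one attempt and no reset: what is moved stays moved. The work goes in short steps, Python scripts to look and compute and a tool call to move; the robot and the scene stay as the last step left them, time stands still between calls to the robot, and variables do not carry over. Pictures are saved under pics/ and viewed, about 8 in all and at most 12, crops included, and the job is handed in when it is done.

Besides the shell and the picture viewer there is one more tool, called after "Emit:" in YAML: its name, and indented under it one key for each argument. step_arm: Moves the arm, as the interface text tells. Its arguments: {"type":"object","properties":{"increments":{"type":"array","items":{"type":"object","properties":{"tx":{"type":"number"},"ty":{"type":"number"},"tz":{"type":"number"},"ax":{"type":"number"},"ay":{"type":"number"},"az":{"type":"number"},"claw":{"type":"number"}}}},"newtons":{"type":"number"}},"required":["increments"]}

```bash
mkdir -p pics; cat > h.py <<'E'
import numpy as np, cv2
from plant import r, optics
def cap(n,tag):
    c=optics.capture(n); cv2.imwrite(f'pics/{tag}.png',c['image']); np.savez(f'pics/{tag}.npz',**c); return c
def world(c):
    v,u=np.mgrid[0:420,0:560]; d=c['depth']
    P=np.stack([(u-c['cx'])/c['fx']*d,(v-c['cy'])/c['fy']*d,d],-1)
    W=(P-c['t'])@c['R']; W[d==0]=np.nan; return W
E
python3 - <<'E'
from h import *
for n in('top','scene'):
    c=cap(n,n+'1'); print(n,-c['R'].T@c['t'])
a=[cv2.imread(f'pics/{n}1.png') for n in('top','scene')]
cv2.imwrite('pics/both.png',cv2.resize(np.vstack(a),(800,1200))[:600]); cv2.imwrite('pics/s.png',a[1])
print(r.get_state())
E
```

```text
top [ 0.3417484  -0.083378    1.31090222]
scene [ 1.14010528 -0.5268186   0.74737791]
{'time_s': 0.1, 'joints': array([ 8.38886991e+01,  2.05854402e+01,  6.38624136e-01, -1.66880277e-02,
       -7.01351780e+01, -1.65051451e+01]), 'qd': array([-0.13775783, -0.12722121,  0.14078709,  0.13654318, -0.00178106,
        0.08226292]), 'joint_torque': array([-2.48065655e-03, -5.84165955e+01,  2.93752116e+01,  7.01548308e+00,
        1.02076528e-02, -4.11791859e-05]), 'tcp_pos': array([0.25946856, 0.62269619, 0.24473796]), 'eef_rot': array([ 1.79916927e+02, -8.25434724e-03, -2.26221219e+01]), 'contact_force': array([0.39598397, 0.03787161, 0.68156678]), 'moment': array([0.04401899, 0.04713965, 0.01361583]), 'gripper_width': 0.08740841558508797}
```

View pics/both.png

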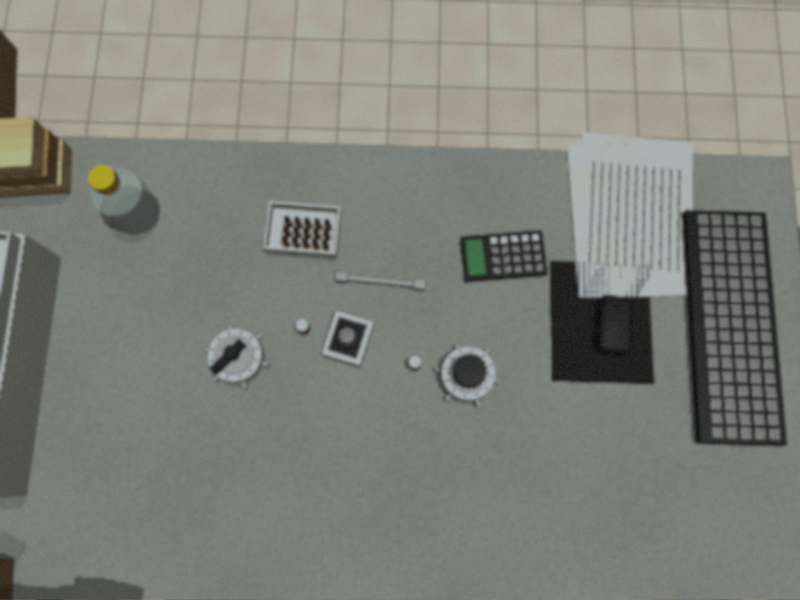

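The overview shows the selector at about (235,355), the key at (347,337), the drain valve at (468,373) and the vials at (302,326) and (414,362). Next I'll measure them.

```bash
python3 - <<'E'
from h import *
c=dict(np.load('pics/top1.npz')); W=world(c); g=c['image'].astype(int).sum(2)/3
for n,(u,v) in dict(sel=(164,248),key=(243,236),drain=(328,261),va=(211,228),vb=(290,253),tray=(211,160)).items(): print(n,W[v,u].round(4))
z=W[...,2]; v,u=np.mgrid[0:420,0:560]
near=np.hypot(u-164,v-248)<32
def st(m,n):
    p=W[m]; print(n,m.sum(),p.mean(0).round(4),'med z',np.median(p[:,2]).round(4)); return p
p=st(near&(z>.06)&(z<.085),'bar')
rc=cv2.minAreaRect((p[:,:2]*1000).astype(np.float32)); print(rc); print(cv2.boxPoints(rc))
st(near&(z>.033)&(z<.055),'cyl top')
q=W[near&(z>.033)&(z<.085)]; print(cv2.minEnclosingCircle((q[:,:2]*1000).astype(np.float32)))
k=np.hypot(u-243,v-236)<8; p=st(k&(z>.047)&(z<.06),'key')
for n,a,b in(('va',211,228),('vb',290,253)): st((np.hypot(u-a,v-b)<8)&(z>.03),n)
im=c['image']; cs=[cv2.resize(im[218:278,130:210],(800,600),interpolation=cv2.INTER_CUBIC)]
cv2.imwrite('pics/crop1.png',cs[0])
E
```

```text
sel [0.5321 0.2001 0.0702]
key [0.5703 0.0149 0.0513]
drain [ 0.5121 -0.1902  0.0773]
va [0.5902 0.0957 0.0385]
vb [ 0.5342 -0.1007  0.0385]
tray [0.7769 0.1116 0.0071]
bar 220 [0.5305 0.2123 0.0697] med z 0.0704
((530.8871459960938, 213.35440063476562), (23.346771240234375, 69.80973815917969), 45.42251968383789)
[[497.83112 229.53822]
 [547.5567  180.54063]
 [563.9432  197.17058]
 [514.2176  246.16817]]
cyl top 868 [0.5368 0.2027 0.0423] med z 0.0421
((536.9039916992188, 207.06040954589844), 46.56571578979492)
key 95 [0.5748 0.0159 0.0517] med z 0.0516
va 58 [0.593  0.0953 0.0375] med z 0.0377
vb 59 [ 0.5351 -0.1015  0.0374] med z 0.0378
```

View pics/crop1.png

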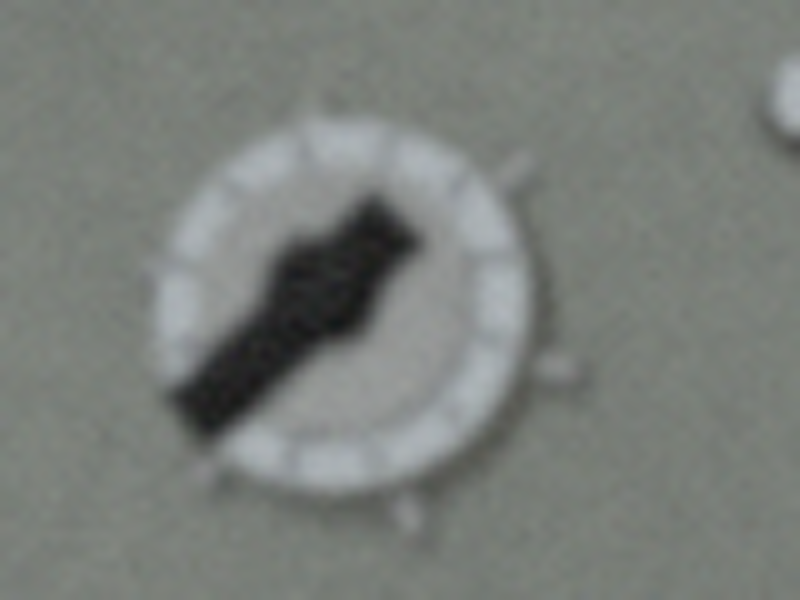

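View pics/s.png

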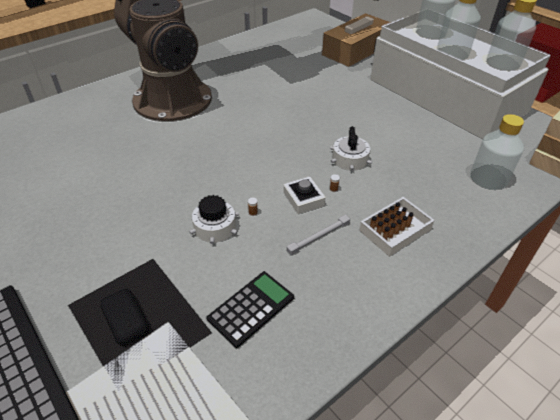

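The selector axis is at (0.537, 0.207) and the pointer sits at about 134.5°. The minAreaRect and enclosing-circle fits agree on this. The bar must go to about 14.5°. I'll shut the gripper and carry it clear of the box at left before coming over.

Emit:
step_arm:
  increments:
    - {"ty": -30, "claw": -1}
    - {"ty": -30, "claw": -1}
    - {"ty": -30, "claw": -1}
    - {"ty": -30, "claw": -1}
    - {"ty": -30, "claw": -1}
    - {"ty": -30, "claw": -1}
    - {"ty": -30, "claw": -1}
  newtons: 10

```text
$.increments[0]: bad value
```

Emit:
step_arm:
  increments:
    - {"tx": 22.5, "ty": -21, "az": -2.3}
    - {"tx": 22.5, "ty": -21, "az": -2.3}
    - {"tx": 22.5, "ty": -21, "az": -2.3}
    - {"tx": 22.5, "ty": -21, "az": -2.3}
    - {"tx": 22.5, "ty": -21, "az": -2.3}
    - {"tx": 22.5, "ty": -21, "az": -2.3}
    - {"tx": 22.5, "ty": -21, "az": -2.3}
    - {"tx": 22.5, "ty": -21, "az": -2.3}
    - {"tx": 22.5, "ty": -21, "az": -2.3}
    - {"tx": 22.5, "ty": -21, "az": -2.3}
    - {}
    - {}

```text
$.increments[0]: bad value
```

```bash
python3 - <<'E'
from h import *
c=cap('wrist','w1'); print(-c['R'].T@c['t']); s=r.get_state(); print(s['tcp_pos'],s['eef_rot'],s['contact_force'],s['joints'],s['gripper_width'])
E
```

```text
[0.32882529 0.59399106 0.38526124]
[0.25950963 0.62276055 0.24485006] [ 1.79928311e+02 -7.88605469e-03 -2.26244038e+01] [ 0.10856565 -0.31950295 -0.41219068] [ 8.38872887e+01  2.05821558e+01  6.47229005e-01 -1.36245981e-02
 -7.01360478e+01 -1.65070601e+01] 0.08752017786044328
```

View pics/w1.png

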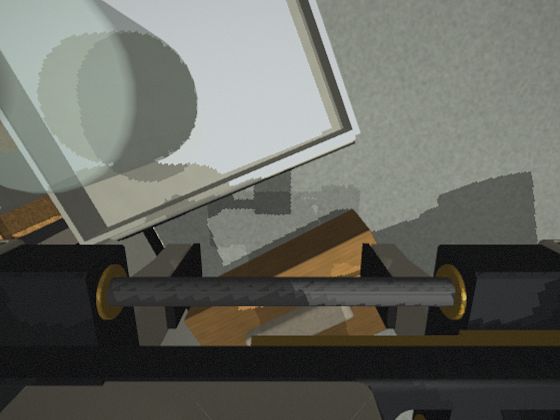

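All seven fields are evidently required in every row, so I'll resend. The box edge runs parallel to world y, so a straight -y retreat is clear.

Emit:
step_arm:
  increments:
    - {"tx": 0, "ty": -30, "tz": 0, "ax": 0, "ay": 0, "az": 0, "claw": -1}
    - {"tx": 0, "ty": -30, "tz": 0, "ax": 0, "ay": 0, "az": 0, "claw": -1}
    - {"tx": 0, "ty": -30, "tz": 0, "ax": 0, "ay": 0, "az": 0, "claw": -1}
    - {"tx": 0, "ty": -30, "tz": 0, "ax": 0, "ay": 0, "az": 0, "claw": -1}
    - {"tx": 0, "ty": -30, "tz": 0, "ax": 0, "ay": 0, "az": 0, "claw": -1}
    - {"tx": 0, "ty": -30, "tz": 0, "ax": 0, "ay": 0, "az": 0, "claw": -1}
    - {"tx": 0, "ty": -30, "tz": 0, "ax": 0, "ay": 0, "az": 0, "claw": -1}
  newtons: 10

```text
time_s: 0.85
tcp_pos: [0.2595, 0.4116, 0.2453]
eef_rot: [180.0, 0.0, -22.6]
contact_force: [0.6, -0.1, 1.0]
gripper_width: 0.0374
```

Emit:
step_arm:
  increments:
    - {"tx": 22.5, "ty": -21, "tz": 0, "ax": 0, "ay": 0, "az": -2.3, "claw": -1}
    - {"tx": 22.5, "ty": -21, "tz": 0, "ax": 0, "ay": 0, "az": -2.3, "claw": -1}
    - {"tx": 22.5, "ty": -21, "tz": 0, "ax": 0, "ay": 0, "az": -2.3, "claw": -1}
    - {"tx": 22.5, "ty": -21, "tz": 0, "ax": 0, "ay": 0, "az": -2.3, "claw": -1}
    - {"tx": 22.5, "ty": -21, "tz": 0, "ax": 0, "ay": 0, "az": -2.3, "claw": -1}
    - {"tx": 22.5, "ty": -21, "tz": 0, "ax": 0, "ay": 0, "az": -2.3, "claw": -1}
    - {"tx": 22.5, "ty": -21, "tz": 0, "ax": 0, "ay": 0, "az": -2.3, "claw": -1}
    - {"tx": 22.5, "ty": -21, "tz": 0, "ax": 0, "ay": 0, "az": -2.3, "claw": -1}
    - {"tx": 22.5, "ty": -21, "tz": 0, "ax": 0, "ay": 0, "az": -2.3, "claw": -1}
    - {"tx": 22.5, "ty": -21, "tz": 0, "ax": 0, "ay": 0, "az": -2.3, "claw": -1}
    - {"tx": 0, "ty": 0, "tz": 0, "ax": 0, "ay": 0, "az": 0, "claw": -1}
    - {"tx": 0, "ty": 0, "tz": 0, "ax": 0, "ay": 0, "az": 0, "claw": -1}

```text
time_s: 2.05
tcp_pos: [0.4847, 0.2024, 0.2451]
eef_rot: [180.0, 0.0, -45.7]
contact_force: [-0.3, -0.0, -1.0]
gripper_width: 0.0007
```

```bash
python3 - <<'E'
from h import *
c=cap('wrist','w2'); W=world(c); z=W[...,2]
s=r.get_state(); print(s['time_s'],s['tcp_pos'],s['eef_rot'],s['contact_force'],s['joints'],s['gripper_width'])
m=(z>.062)&(z<.082); 
n,l,st,ce=cv2.connectedComponentsWithStats(m.astype(np.uint8))
for i in range(1,n):
    if st[i,4]>300:
        p=W[l==i]; rc=cv2.minAreaRect((p[:,:2]*1000).astype(np.float32)); print(st[i],rc,np.median(p[:,2]))
T=s['tcp_pos']; m=(np.abs(W-T).max(-1)<.05)&(z>T[2]-.025); p=(W[m]-T); a=np.radians(s['eef_rot'][2]); y=p@[np.sin(a),-np.cos(a),0]; x=p@[np.cos(a),np.sin(a),0]
if m.any(): print('finger',m.sum(),np.percentile(y,[0.5,99.5]),np.percentile(x,[1,99]),np.nanmin(p[:,2]))
E
```

```text
2.1 [0.48440008 0.202897   0.24528616] [ 1.79970221e+02  1.22591604e-02 -4.56441364e+01] [-0.33197225  0.20718296 -0.10328819] [ 4.41385888e+01  6.42114581e+00 -1.80797301e+01 -1.33449089e-02
 -6.55289497e+01  2.22808993e-01] 0.000684617082824625
[ 228  136   25   70 1129] ((528.3384399414062, 213.48193359375), (23.640443801879883, 69.63006591796875), 54.991004943847656) 0.0724933874076026
finger 1248 [-0.0122054   0.01232696] [-0.00846219  0.01231245] -0.01815013369627913
```

View pics/w2.png

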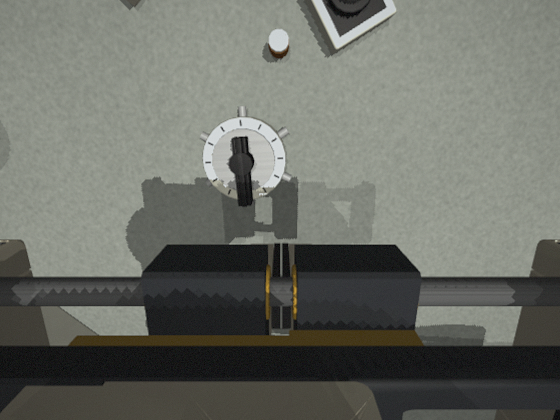

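The wrist view shows the bar running from (240,138) to (245,205) with the hub at (241,163). The fingertips measure only about ±12 mm thick when shut. I'll refine the bar angle with moments, because minAreaRect is skewed by the hub.

```bash
python3 - <<'E'
from h import *
for f in('top1','w2'):
    c=dict(np.load(f'pics/{f}.npz')); W=world(c); z=W[...,2]; g=c['image'].astype(float).mean(2)
    near=np.hypot(W[...,0]-.537,W[...,1]-.207)<.06
    m=near&(z>.055)&(z<.085); p=W[m][:,:2]*1000
    ax=np.array([537,207])
    for it in range(4):
        q=p-ax; rr=np.hypot(*q.T); e=q[(rr>15)]; C=np.cov(p[rr>15].T) if it==0 else (e.T@e)
        d=np.linalg.eigh(C)[1][:,1]; d*=np.sign(d[1])
        s=(p-p.mean(0))@d; lo,hi=np.percentile(p@d,[1,99]); n=np.array([-d[1],d[0]])
        # axis: 9 mm from bar middle back along d
        arm=p[rr>15]; b=(np.percentile(arm@n,2)+np.percentile(arm@n,98))/2
        ax=d*((lo+hi)/2-9)+n*b
    print(f,m.sum(),'angle',np.degrees(np.arctan2(d[1],d[0])),'axis',ax,'len',hi-lo,'z',np.median(z[m]),'width',np.percentile(arm@n,[2,98])-b)
    v,u=np.where(near&(z>.03)&(z<.085)); print(cv2.minEnclosingCircle((W[v,u,:2]*1000).astype(np.float32)))
c=dict(np.load('pics/w2.npz')); W=world(c)
cv2.imwrite('pics/w2c.png',cv2.resize(c['image'][95:215,170:330],(800,600),interpolation=cv2.INTER_CUBIC))
E
```

```text
top1 237 angle 139.10029121901573 axis [537.48332153 207.26428804] len 68.93156236309449 z 0.0701693676629902 width [-7.24767014  7.24767014]
((536.9039916992188, 207.06040954589844), 46.56571578979492)
w2 1182 angle 138.55401284999968 axis [535.45703495 208.23376287] len 68.46957092805124 z 0.0723816605214452 width [-7.07535996  7.07535996]
((535.356201171875, 208.68353271484375), 45.95252990722656)
```

View pics/w2c.png

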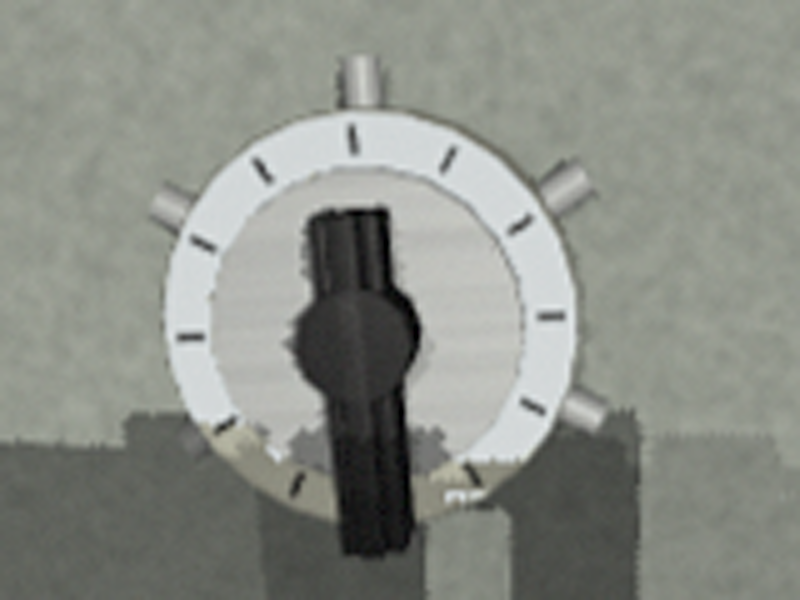

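The angle is 138.7° (both cameras within 0.6°) and the axis is (0.536, 0.208), with size and height matching the spec. I'll align and descend, leaving a 12 mm gap behind the push face.

Emit:
step_arm:
  increments:
    - {"tx": 4, "ty": 2, "tz": 0, "ax": 0, "ay": 0, "az": 2.2, "claw": -1}
    - {"tx": 3, "ty": 1, "tz": -14, "ax": 0, "ay": 0, "az": 2.1, "claw": -1}
    - {"tx": 0, "ty": 0, "tz": -20, "ax": 0, "ay": 0, "az": 0, "claw": -1}
    - {"tx": 0, "ty": 0, "tz": -20, "ax": 0, "ay": 0, "az": 0, "claw": -1}
    - {"tx": 0, "ty": 0, "tz": -20, "ax": 0, "ay": 0, "az": 0, "claw": -1}
    - {"tx": 0, "ty": 0, "tz": -20, "ax": 0, "ay": 0, "az": 0, "claw": -1}
    - {"tx": 0, "ty": 0, "tz": -20, "ax": 0, "ay": 0, "az": 0, "claw": -1}
    - {"tx": 0, "ty": 0, "tz": -20, "ax": 0, "ay": 0, "az": 0, "claw": -1}
    - {"tx": 0, "ty": 0, "tz": -20, "ax": 0, "ay": 0, "az": 0, "claw": -1}
    - {"tx": 0, "ty": 0, "tz": -15, "ax": 0, "ay": 0, "az": 0, "claw": -1}
    - {"tx": 0, "ty": 0, "tz": -5, "ax": 0, "ay": 0, "az": 0, "claw": -1}
    - {"tx": 0, "ty": 0, "tz": 0, "ax": 0, "ay": 0, "az": 0, "claw": -1}

```text
time_s: 3.3
tcp_pos: [0.491, 0.2065, 0.0712]
eef_rot: [179.9, 0.0, -41.2]
contact_force: [-0.2, 0.4, -0.8]
gripper_width: 0.0006
```

```bash
python3 - <<'E'
from h import *
c=cap('wrist','w3'); d=cap('scene','s3')
W=world(c); s=r.get_state(); print(s['tcp_pos'],s['eef_rot'],s['contact_force'])
a=c['image']; b=cv2.resize(d['image'][100:205,280:420],(560,420),interpolation=cv2.INTER_CUBIC)
cv2.imwrite('pics/w3s.png',cv2.resize(np.hstack([a,b]),(800,300)))
# planned TCP poses per dial angle, contact offset 19
A=np.array([536,208.])
def T(dial,g=0):
    f=np.radians(138.7-dial); p=np.array([np.cos(f),np.sin(f)]); t=np.array([p[1],-p[0]]); return A+32*p-(19+g)*t
print('g12',T(0,12)); P=[T(k) for k in range(0,121,3)]
for k in range(0,121,3): print(k,P[k//3].round(1),(P[k//3]-P[max(k//3-1,0)]).round(2))
E
```

```text
[0.49180701 0.20673598 0.07233079] [-1.79944880e+02 -1.57550827e-02 -4.12614462e+01] [-0.22682193 -0.87360773  0.42607831]
g12 [491.49949602 205.83086524]
0 [499.4 214.8] [0. 0.]
3 [499.8 216.8] [0.41 1.91]
6 [500.3 218.6] [0.51 1.88]
9 [500.9 220.5] [0.61 1.85]
12 [501.6 222.3] [0.7  1.82]
15 [502.4 224.1] [0.8  1.78]
18 [503.3 225.8] [0.89 1.73]
21 [504.3 227.5] [0.98 1.69]
24 [505.4 229.1] [1.06 1.63]
27 [506.5 230.7] [1.15 1.57]
30 [507.7 232.2] [1.23 1.51]
33 [509.  233.7] [1.31 1.45]
36 [510.4 235. ] [1.38 1.38]
39 [511.9 236.3] [1.45 1.3 ]
42 [513.4 237.6] [1.52 1.22]
45 [515.  238.7] [1.58 1.14]
48 [516.6 239.8] [1.64 1.06]
51 [518.3 240.7] [1.69 0.97]
54 [520.  241.6] [1.74 0.88]
57 [521.8 242.4] [1.78 0.79]
60 [523.6 243.1] [1.82 0.7 ]
63 [525.5 243.7] [1.85 0.6 ]
66 [527.4 244.2] [1.88 0.5 ]
69 [529.3 244.6] [1.91 0.4 ]
72 [531.2 244.9] [1.92 0.3 ]
75 [533.1 245.1] [1.94 0.2 ]
78 [535.1 245.2] [1.95 0.1 ]
81 [537.  245.2] [ 1.95 -0.  ]
84 [539.  245.1] [ 1.95 -0.11]
87 [540.9 244.9] [ 1.94 -0.21]
90 [542.8 244.6] [ 1.92 -0.31]
93 [544.8 244.2] [ 1.91 -0.41]
96 [546.6 243.7] [ 1.88 -0.51]
99 [548.5 243.1] [ 1.85 -0.61]
102 [550.3 242.4] [ 1.82 -0.7 ]
105 [552.1 241.6] [ 1.78 -0.8 ]
108 [553.8 240.7] [ 1.73 -0.89]
111 [555.5 239.7] [ 1.69 -0.98]
114 [557.1 238.6] [ 1.63 -1.06]
117 [558.7 237.5] [ 1.57 -1.15]
120 [560.2 236.3] [ 1.51 -1.23]
```

View pics/w3s.png

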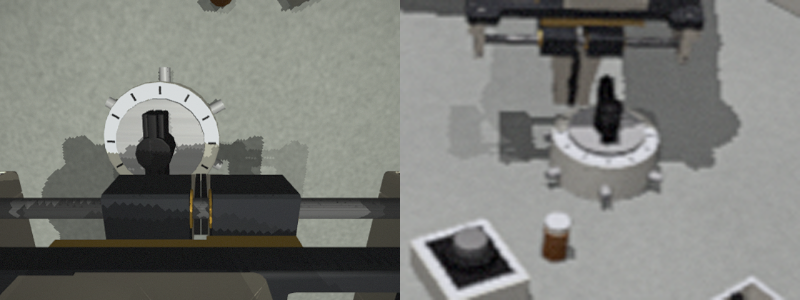

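Both views show the shut fingers beside the pointer end on the clockwise-pushing side, clear of everything. Now I'll close the gap and push the first click.

Emit:
step_arm:
  increments:
    - {"tx": 2, "ty": 2.2, "tz": 0, "ax": 0, "ay": 0, "az": 0, "claw": -1}
    - {"tx": 2, "ty": 2.2, "tz": 0, "ax": 0, "ay": 0, "az": 0, "claw": -1}
    - {"tx": 2, "ty": 2.2, "tz": 0, "ax": 0, "ay": 0, "az": 0, "claw": -1}
    - {"tx": 2, "ty": 2.2, "tz": 0, "ax": 0, "ay": 0, "az": 0, "claw": -1}
    - {"tx": 0.4, "ty": 1.9, "tz": 0, "ax": 0, "ay": 0, "az": -3, "claw": -1}
    - {"tx": 0.5, "ty": 1.9, "tz": 0, "ax": 0, "ay": 0, "az": -3, "claw": -1}
    - {"tx": 0.6, "ty": 1.8, "tz": 0, "ax": 0, "ay": 0, "az": -3, "claw": -1}

```text
time_s: 4.1
tcp_pos: [0.4994, 0.219, 0.0712]
eef_rot: [179.8, 0.0, -50.5]
contact_force: [-6.8, -2.0, 4.1]
gripper_width: 0.0006
```

Emit:
step_arm:
  increments:
    - {"tx": 0.7, "ty": 1.8, "tz": 0, "ax": 0, "ay": 0, "az": -3, "claw": -1}
    - {"tx": 0.8, "ty": 1.8, "tz": 0, "ax": 0, "ay": 0, "az": -3, "claw": -1}
    - {"tx": 0.9, "ty": 1.7, "tz": 0, "ax": 0, "ay": 0, "az": -3, "claw": -1}
    - {"tx": 1, "ty": 1.7, "tz": 0, "ax": 0, "ay": 0, "az": -3, "claw": -1}
    - {"tx": 0, "ty": 0, "tz": 0, "ax": 0, "ay": 0, "az": 0, "claw": -1}

```text
time_s: 4.6
tcp_pos: [0.5042, 0.2272, 0.0714]
eef_rot: [179.9, -0.0, -62.4]
contact_force: [-2.3, -1.6, 3.1]
gripper_width: 0.0004
```

```bash
cat >> h.py <<'E'
def dial(tag):
    c=cap('wrist',tag); W=world(c); z=W[...,2]; A=np.array([.536,.208])
    q=W[...,:2]-A; rr=np.hypot(q[...,0],q[...,1]); m=(z>.058)&(z<.08)&(rr>.013)&(rr<.03)
    s=r.get_state(); y=np.radians(s['eef_rot'][2]); f=W[...,:2]-s['tcp_pos'][:2]
    fx=f@[np.cos(y),np.sin(y)]; fy=f@[np.sin(y),-np.cos(y)]; m&=~((abs(fx)<.013)&(abs(fy)<.016))
    e=q[m]; d=np.linalg.eigh(e.T@e)[1][:,1]
    if d@np.array([np.cos(y+np.pi),np.sin(y+np.pi)])<0: d=-d
    a=np.degrees(np.arctan2(d[1],d[0]))
    print(tag,m.sum(),'dial',round(138.7-a,1),'finger yaw dial',round(-41.3-s['eef_rot'][2],1),s['tcp_pos'].round(4),s['contact_force'].round(1),s['time_s'])
E
python3 -c "
from h import *
dial('d1')"
```

```text
d1 1085 dial 36.9 finger yaw dial 21.0 [0.5042 0.2271 0.0714] [-2.  -1.4  2.2] 4.65
```

```bash
python3 - <<'E'
from h import *
dial('d1b')
d=cap('scene','s4'); c=cv2.imread('pics/d1b.png')
b=cv2.resize(d['image'][110:185,300:400],(560,420),interpolation=cv2.INTER_CUBIC)
cv2.imwrite('pics/v4.png',cv2.resize(np.hstack([cv2.resize(c[80:290,120:400],(560,420)),b]),(800,300)))
for i in range(3): s=r.get_state(); print(s['contact_force'].round(2),s['moment'].round(3),s['time_s'])
E
```

```text
d1b 1094 dial 36.9 finger yaw dial 20.9 [0.5043 0.2272 0.0715] [-2.4 -2.2  1.5] 4.7
[-2.77 -2.15  2.16] [-0.561  1.009 -0.087] 4.75
[-2.77 -2.15  2.16] [-0.561  1.009 -0.087] 4.75
[-2.77 -2.15  2.16] [-0.561  1.009 -0.087] 4.75
```

View pics/v4.png

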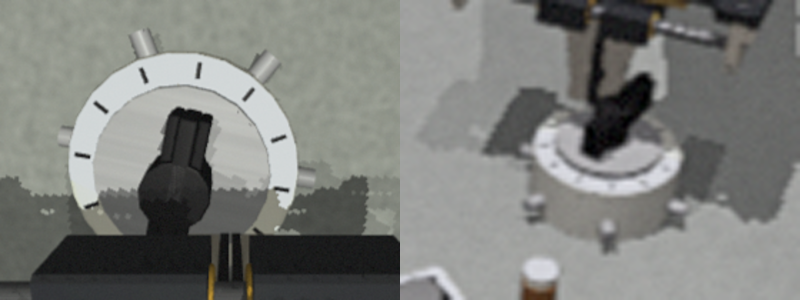

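```bash
cat >> h.py <<'E'
def bar(tag,take=False):
    c=cap('wrist',tag) if take else dict(np.load(f'pics/{tag}.npz')); W=world(c); z=W[...,2]
    q=(W[...,:2]-[.5355,.2085])*1000; rr=np.hypot(q[...,0],q[...,1])
    # rear half: opposite side from the TCP; slab far ends' midline by covariance
    a=c['R'].T@np.array([0,-1,0]); a=a[:2]/np.linalg.norm(a[:2])
    m=(z>.064)&(z<.08)&(rr<34)&(q@a>13); e=q[m]
    if m.sum()<50: print(tag,'few',m.sum()); return
    ctr=e.mean(0); rc=cv2.minAreaRect(e.astype(np.float32)); bx=cv2.boxPoints(rc)
    ds=[bx[1]-bx[0],bx[2]-bx[1]]; ds=[d/np.linalg.norm(d) for d in ds]
    v=max(ds,key=lambda d:abs(d@a)); v=v*np.sign(v@a)
    # rotation-center from circle fit of cylinder top
    ang=lambda d: round(138.7-(np.degrees(np.arctan2(-d[1],-d[0]))%360),1)
    print(tag,m.sum(),'edge',ang(v),'centroid',ang(ctr),rc[1])
def ticks(tag):
    c=dict(np.load(f'pics/{tag}.npz')); W=world(c); z=W[...,2]; g=c['image'].mean(2)
    q=(W[...,:2]-[.5355,.2085])*1000; rr=np.hypot(q[...,0],q[...,1])
    m=(rr>37)&(rr<43)&(z>.035)&(z<.045)&(g<90)
    n,l,st,ce=cv2.connectedComponentsWithStats(m.astype(np.uint8))
    o=[(round(np.degrees(np.arctan2(*q[l==i].mean(0)[::-1]))%30,1),int(st[i,4])) for i in range(1,n) if 6<st[i,4]<60]; print('ticks mod 30',o)
E
python3 - <<'E'
from h import *
for t in('w2','w3','d1','d1b'): bar(t); ticks(t)
E
```

```text
w2 194 edge 0.8 centroid 2.6 (13.92636489868164, 12.4959135055542)
ticks mod 30 [(np.float64(18.7), 7)]
w3 922 edge 0.4 centroid 3.7 (14.224288940429688, 12.302407264709473)
ticks mod 30 [(np.float64(17.1), 17), (np.float64(18.0), 21), (np.float64(16.6), 18), (np.float64(18.6), 16), (np.float64(16.3), 14), (np.float64(18.9), 19), (np.float64(16.1), 20), (np.float64(19.1), 24), (np.float64(16.9), 26)]
d1 864 edge 32.7 centroid 35.0 (14.052736282348633, 13.507402420043945)
ticks mod 30 [(np.float64(16.6), 18), (np.float64(17.3), 18), (np.float64(16.4), 18), (np.float64(18.0), 19), (np.float64(16.4), 17), (np.float64(18.9), 15), (np.float64(16.9), 20), (np.float64(19.3), 21), (np.float64(17.6), 14)]
d1b 866 edge 33.7 centroid 34.9 (14.083258628845215, 13.619592666625977)
ticks mod 30 [(np.float64(16.6), 18), (np.float64(17.1), 18), (np.float64(16.4), 18), (np.float64(17.9), 17), (np.float64(16.5), 18), (np.float64(18.7), 17), (np.float64(16.8), 20), (np.float64(19.2), 16), (np.float64(17.5), 15)]
```

The dial is near 32°, so the first click is done and the finger is leaning lightly on the bar. Contact implies an effective half-thickness of about 16.4 mm. I'll replan with that and align the tool to the bar.

```bash
python3 - <<'E'
from h import *
A=np.array([536,208.])
def T(dial,off=23.4):
    f=np.radians(138.7-dial); p=np.array([np.cos(f),np.sin(f)]); t=np.array([p[1],-p[0]]); return A+32*p-off*t
K=list(range(30,124,3))
for i,k in enumerate(K): print(k,T(k).round(1),(T(k)-T(k-3)).round(1))
print('from now to 33',T(33)-r.get_state()['tcp_pos'][:2]*1000)
E
```

```text
30 [503.6 230.8] [1.1 1.7]
33 [504.8 232.5] [1.2 1.7]
36 [506.1 234.1] [1.3 1.6]
39 [507.5 235.6] [1.4 1.5]
42 [509.  237.1] [1.5 1.5]
45 [510.6 238.4] [1.6 1.4]
48 [512.2 239.7] [1.6 1.3]
51 [513.9 240.9] [1.7 1.2]
54 [515.7 242. ] [1.8 1.1]
57 [517.5 243. ] [1.8 1. ]
60 [519.3 244. ] [1.9 0.9]
63 [521.2 244.8] [1.9 0.8]
66 [523.2 245.5] [1.9 0.7]
69 [525.2 246.1] [2.  0.6]
72 [527.2 246.6] [2.  0.5]
75 [529.2 247.1] [2.  0.4]
78 [531.3 247.4] [2.1 0.3]
81 [533.3 247.6] [2.1 0.2]
84 [535.4 247.6] [2.1 0.1]
87 [537.5 247.6] [ 2.1 -0. ]
90 [539.5 247.5] [ 2.1 -0.1]
93 [541.6 247.2] [ 2.1 -0.2]
96 [543.6 246.9] [ 2.  -0.3]
99 [545.7 246.4] [ 2.  -0.5]
102 [547.7 245.9] [ 2.  -0.6]
105 [549.6 245.2] [ 2.  -0.7]
108 [551.6 244.5] [ 1.9 -0.8]
111 [553.5 243.6] [ 1.9 -0.9]
114 [555.3 242.6] [ 1.8 -1. ]
117 [557.1 241.6] [ 1.8 -1.1]
120 [558.8 240.4] [ 1.7 -1.1]
123 [560.5 239.2] [ 1.7 -1.2]
from now to 33 [0.55766914 5.32747003]
```

Emit:
step_arm:
  increments:
    - {"tx": 0.2, "ty": 1.8, "tz": 0, "ax": 0, "ay": 0, "az": -4, "claw": -1}
    - {"tx": 0.2, "ty": 1.8, "tz": 0, "ax": 0, "ay": 0, "az": -4, "claw": -1}
    - {"tx": 0.2, "ty": 1.7, "tz": 0, "ax": 0, "ay": 0, "az": -4, "claw": -1}
    - {"tx": 1.3, "ty": 1.6, "tz": 0, "ax": 0, "ay": 0, "az": -3, "claw": -1}
    - {"tx": 1.4, "ty": 1.5, "tz": 0, "ax": 0, "ay": 0, "az": -3, "claw": -1}
    - {"tx": 1.5, "ty": 1.5, "tz": 0, "ax": 0, "ay": 0, "az": -3, "claw": -1}
    - {"tx": 1.6, "ty": 1.4, "tz": 0, "ax": 0, "ay": 0, "az": -3, "claw": -1}
    - {"tx": 1.6, "ty": 1.3, "tz": 0, "ax": 0, "ay": 0, "az": -3, "claw": -1}
    - {"tx": 0, "ty": 0, "tz": 0, "ax": 0, "ay": 0, "az": 0, "claw": -1}
    - {"tx": 0, "ty": 0, "tz": 0, "ax": 0, "ay": 0, "az": 0, "claw": -1}

```text
time_s: 5.75
tcp_pos: [0.5129, 0.2404, 0.0717]
eef_rot: [-180.0, 0.0, -89.2]
contact_force: [0.2, -0.0, -0.1]
gripper_width: 0.0007
```

```bash
python3 -c "
from h import *
dial('d2'); bar('d2'); ticks('d2')"
```

```text
d2 1253 dial 65.9 finger yaw dial 47.9 [0.5128 0.2403 0.0717] [-0.1  1.  -0.6] 5.8
d2 889 edge 61.5 centroid 63.6 (13.917015075683594, 14.042179107666016)
ticks mod 30 [(np.float64(16.5), 20), (np.float64(16.2), 21), (np.float64(16.4), 22), (np.float64(17.2), 20), (np.float64(16.8), 17), (np.float64(18.1), 16), (np.float64(17.4), 18), (np.float64(18.8), 17), (np.float64(18.5), 14)]
```

The second click is done: the dial reads about 60° with no contact force, having snapped ahead of the finger. Now the third click.

Emit:
step_arm:
  increments:
    - {"tx": 1.7, "ty": 1.2, "tz": 0, "ax": 0, "ay": 0, "az": -3, "claw": -1}
    - {"tx": 1.8, "ty": 1.1, "tz": 0, "ax": 0, "ay": 0, "az": -3, "claw": -1}
    - {"tx": 1.8, "ty": 1.0, "tz": 0, "ax": 0, "ay": 0, "az": -3, "claw": -1}
    - {"tx": 1.9, "ty": 0.9, "tz": 0, "ax": 0, "ay": 0, "az": -3, "claw": -1}
    - {"tx": 1.9, "ty": 0.8, "tz": 0, "ax": 0, "ay": 0, "az": -3, "claw": -1}
    - {"tx": 1.9, "ty": 0.7, "tz": 0, "ax": 0, "ay": 0, "az": -3, "claw": -1}
    - {"tx": 2.0, "ty": 0.6, "tz": 0, "ax": 0, "ay": 0, "az": -3, "claw": -1}
    - {"tx": 2.0, "ty": 0.5, "tz": 0, "ax": 0, "ay": 0, "az": -3, "claw": -1}
    - {"tx": 2.0, "ty": 0.4, "tz": 0, "ax": 0, "ay": 0, "az": -3, "claw": -1}
    - {"tx": 2.1, "ty": 0.3, "tz": 0, "ax": 0, "ay": 0, "az": -3, "claw": -1}
    - {"tx": 0, "ty": 0, "tz": 0, "ax": 0, "ay": 0, "az": 0, "claw": -1}
    - {"tx": 0, "ty": 0, "tz": 0, "ax": 0, "ay": 0, "az": 0, "claw": -1}

```text
time_s: 7.0
tcp_pos: [0.5317, 0.2476, 0.0716]
eef_rot: [-180.0, 0.0, -119.2]
contact_force: [0.3, 0.4, 0.1]
gripper_width: 0.0004
```

```bash
python3 -c "
from h import *
dial('d3'); bar('d3')"
```

```text
d3 1372 dial 96.7 finger yaw dial 77.9 [0.5316 0.2475 0.0716] [-0.9 -0.3  0.9] 7.05
d3 927 edge 91.1 centroid 93.5 (14.3211088180542, 14.101877212524414)
```

The third click is done (about 90°). The fourth follows, again stopping the finger just past the half-way point at about 108°.

Emit:
step_arm:
  increments:
    - {"tx": 2.1, "ty": 0.2, "tz": 0, "ax": 0, "ay": 0, "az": -3, "claw": -1}
    - {"tx": 2.1, "ty": 0.1, "tz": 0, "ax": 0, "ay": 0, "az": -3, "claw": -1}
    - {"tx": 2.1, "ty": 0, "tz": 0, "ax": 0, "ay": 0, "az": -3, "claw": -1}
    - {"tx": 2.1, "ty": -0.1, "tz": 0, "ax": 0, "ay": 0, "az": -3, "claw": -1}
    - {"tx": 2.1, "ty": -0.2, "tz": 0, "ax": 0, "ay": 0, "az": -3, "claw": -1}
    - {"tx": 2.0, "ty": -0.3, "tz": 0, "ax": 0, "ay": 0, "az": -3, "claw": -1}
    - {"tx": 2.0, "ty": -0.5, "tz": 0, "ax": 0, "ay": 0, "az": -3, "claw": -1}
    - {"tx": 2.0, "ty": -0.6, "tz": 0, "ax": 0, "ay": 0, "az": -3, "claw": -1}
    - {"tx": 2.0, "ty": -0.7, "tz": 0, "ax": 0, "ay": 0, "az": -3, "claw": -1}
    - {"tx": 1.9, "ty": -0.8, "tz": 0, "ax": 0, "ay": 0, "az": -3, "claw": -1}
    - {"tx": 0, "ty": 0, "tz": 0, "ax": 0, "ay": 0, "az": 0, "claw": -1}
    - {"tx": 0, "ty": 0, "tz": 0, "ax": 0, "ay": 0, "az": 0, "claw": -1}

```text
time_s: 8.25
tcp_pos: [0.552, 0.2446, 0.0715]
eef_rot: [-180.0, -0.0, -149.2]
contact_force: [0.1, -0.4, 0.2]
gripper_width: 0.0005
```

```bash
python3 -c "
from h import *
dial('d4'); bar('d4')"
```

```text
d4 1451 dial 126.0 finger yaw dial 107.9 [0.552  0.2446 0.0716] [-0.1  0.3 -0.2] 8.3
d4 968 edge 121.3 centroid 122.9 (14.899165153503418, 14.03974723815918)
```

Four clicks read: 121.3° by edge and 122.9° by centroid, with known offsets of about 0.5° and 3.7°, so the dial is at about 120°. There is no contact. I'll back off, rise and move toward the key.

Emit:
step_arm:
  increments:
    - {"tx": -2.5, "ty": 4, "tz": 0, "ax": 0, "ay": 0, "az": 0, "claw": -1}
    - {"tx": -2.5, "ty": 4, "tz": 0, "ax": 0, "ay": 0, "az": 0, "claw": -1}
    - {"tx": 0, "ty": 0, "tz": 15, "ax": 0, "ay": 0, "az": 0, "claw": -1}
    - {"tx": 0, "ty": 0, "tz": 25, "ax": 0, "ay": 0, "az": 0, "claw": -1}
    - {"tx": 0, "ty": 0, "tz": 25, "ax": 0, "ay": 0, "az": 0, "claw": -1}
    - {"tx": 0, "ty": 0, "tz": 25, "ax": 0, "ay": 0, "az": 0, "claw": -1}
    - {"tx": 0, "ty": 0, "tz": 25, "ax": 0, "ay": 0, "az": 0, "claw": -1}
    - {"tx": 0, "ty": 0, "tz": 5, "ax": 0, "ay": 0, "az": 0, "claw": -1}

```text
time_s: 9.1
tcp_pos: [0.5481, 0.2539, 0.195]
eef_rot: [180.0, 0.3, -149.2]
contact_force: [-0.2, 0.1, 0.5]
gripper_width: 0.0003
```

Emit:
step_arm:
  increments:
    - {"tx": 9, "ty": -24, "tz": 0, "ax": 0, "ay": 0, "az": 0, "claw": -1}
    - {"tx": 9, "ty": -24, "tz": 0, "ax": 0, "ay": 0, "az": 0, "claw": -1}
    - {"tx": 9, "ty": -24, "tz": 0, "ax": 0, "ay": 0, "az": 0, "claw": -1}
    - {"tx": 9, "ty": -24, "tz": 0, "ax": 0, "ay": 0, "az": 0, "claw": -1}
    - {"tx": 9, "ty": -24, "tz": 0, "ax": 0, "ay": 0, "az": 0, "claw": -1}
    - {"tx": 9, "ty": -24, "tz": 0, "ax": 0, "ay": 0, "az": 0, "claw": -1}
    - {"tx": 9, "ty": -24, "tz": 0, "ax": 0, "ay": 0, "az": 0, "claw": -1}
    - {"tx": 9, "ty": -24, "tz": 0, "ax": 0, "ay": 0, "az": 0, "claw": -1}
    - {"tx": 0, "ty": 0, "tz": 0, "ax": 0, "ay": 0, "az": 0, "claw": -1}
    - {"tx": 0, "ty": 0, "tz": 0, "ax": 0, "ay": 0, "az": 0, "claw": -1}

```text
time_s: 10.1
tcp_pos: [0.6188, 0.0604, 0.1909]
eef_rot: [180.0, -0.0, -149.4]
contact_force: [0.3, 0.5, 0.7]
gripper_width: 0.0006
```

```bash
python3 - <<'E'
from h import *
c=cap('wrist','k1'); W=world(c); z=W[...,2]; s=r.get_state(); print(s['tcp_pos'],s['eef_rot'],s['contact_force'])
q=np.hypot(W[...,0]-.575,W[...,1]-.016)
m=(q<.025)&(z>.048)&(z<.06); p=W[m]; print(m.sum(),p.mean(0),cv2.minEnclosingCircle((p[:,:2]*1000).astype(np.float32)))
m2=(q<.035)&(z<.048); print(np.histogram(z[m2],bins=np.arange(0,.05,.004)))
m3=(q<.06)&(z>.025)&(z<.06); print(cv2.minAreaRect((W[m3][:,:2]*1000).astype(np.float32)))
t=cap('top','t2')
cv2.imwrite('pics/k1t.png',np.hstack([cv2.resize(c['image'],(400,300)),cv2.resize(t['image'][210:285,120:220],(400,300))]))
E
```

```text
[0.61869968 0.06094415 0.19108797] [ 1.79981014e+02 -3.17945184e-02 -1.49327930e+02] [-0.61839303  0.89217647  0.2537756 ]
801 [0.5716953  0.01713381 0.0529849 ] ((571.86376953125, 17.056543350219727), 13.815263748168945)
(array([   0,    0,    0,    0,    0,    0,    0, 1877,  780,    0,  947,
        131]), array([0.   , 0.004, 0.008, 0.012, 0.016, 0.02 , 0.024, 0.028, 0.032,
       0.036, 0.04 , 0.044, 0.048]))
((572.0681762695312, 17.09402847290039), (70.0059585571289, 80.13335418701172), 74.73150634765625)
```

View pics/k1t.png

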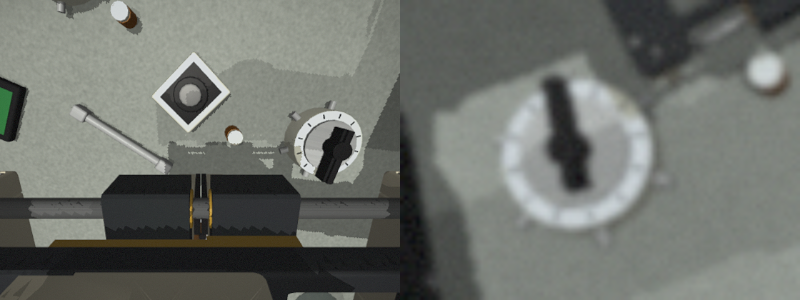

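The left view shows the key at (190,95) with both vials upright and the column in place. The right (top) view shows the pointer at about 18° from +x, which is the four-click position. The key fit gives a centre of (0.572, 0.017), z 0.053 and radius 13.8 mm, matching the spec.

Emit:
step_arm:
  increments:
    - {"tx": -16, "ty": -15, "tz": 0, "ax": 0, "ay": 0, "az": 0, "claw": -1}
    - {"tx": -16, "ty": -15, "tz": 0, "ax": 0, "ay": 0, "az": 0, "claw": -1}
    - {"tx": -15, "ty": -14, "tz": -6, "ax": 0, "ay": 0, "az": 0, "claw": -1}
    - {"tx": 0, "ty": 0, "tz": -20, "ax": 0, "ay": 0, "az": 0, "claw": -1}
    - {"tx": 0, "ty": 0, "tz": -20, "ax": 0, "ay": 0, "az": 0, "claw": -1}
    - {"tx": 0, "ty": 0, "tz": -20, "ax": 0, "ay": 0, "az": 0, "claw": -1}
    - {"tx": 0, "ty": 0, "tz": -20, "ax": 0, "ay": 0, "az": 0, "claw": -1}
    - {"tx": 0, "ty": 0, "tz": -15, "ax": 0, "ay": 0, "az": 0, "claw": -1}
    - {"tx": 0, "ty": 0, "tz": -10, "ax": 0, "ay": 0, "az": 0, "claw": -1}
    - {"tx": 0, "ty": 0, "tz": 0, "ax": 0, "ay": 0, "az": 0, "claw": -1}
    - {"tx": 0, "ty": 0, "tz": 0, "ax": 0, "ay": 0, "az": 0, "claw": -1}

```text
time_s: 11.3
tcp_pos: [0.5723, 0.0172, 0.081]
eef_rot: [-180.0, 0.0, -149.3]
contact_force: [0.1, 0.1, 1.0]
gripper_width: 0.0003
```

Emit:
step_arm:
  increments:
    - {"tx": 0, "ty": 0, "tz": -4, "ax": 0, "ay": 0, "az": 0, "claw": -1}
    - {"tx": 0, "ty": 0, "tz": -4, "ax": 0, "ay": 0, "az": 0, "claw": -1}
    - {"tx": 0, "ty": 0, "tz": -2, "ax": 0, "ay": 0, "az": 0, "claw": -1}
    - {"tx": 0, "ty": 0, "tz": -2, "ax": 0, "ay": 0, "az": 0, "claw": -1}
    - {"tx": 0, "ty": 0, "tz": -1, "ax": 0, "ay": 0, "az": 0, "claw": -1}
    - {"tx": 0, "ty": 0, "tz": -1, "ax": 0, "ay": 0, "az": 0, "claw": -1}
    - {"tx": 0, "ty": 0, "tz": -1, "ax": 0, "ay": 0, "az": 0, "claw": -1}
    - {"tx": 0, "ty": 0, "tz": 0, "ax": 0, "ay": 0, "az": 0, "claw": -1}
    - {"tx": 0, "ty": 0, "tz": 0, "ax": 0, "ay": 0, "az": 0, "claw": -1}

```text
time_s: 12.2
tcp_pos: [0.5721, 0.0167, 0.0657]
eef_rot: [-180.0, 0.0, -149.3]
contact_force: [-2.2, 1.4, 3.8]
gripper_width: 0.0
```

Emit:
step_arm:
  increments:
    - {"tx": 0, "ty": 0, "tz": -0.7, "ax": 0, "ay": 0, "az": 0, "claw": -1}
    - {"tx": 0, "ty": 0, "tz": -0.5, "ax": 0, "ay": 0, "az": 0, "claw": -1}
    - {"tx": 0, "ty": 0, "tz": 0, "ax": 0, "ay": 0, "az": 0, "claw": -1}
    - {"tx": 0, "ty": 0, "tz": 0, "ax": 0, "ay": 0, "az": 0, "claw": -1}

```text
time_s: 12.6
tcp_pos: [0.5722, 0.0167, 0.0652]
eef_rot: [-180.0, 0.0, -149.3]
contact_force: [-3.3, 1.4, 11.0]
gripper_width: 0.0009
```

The force jumped to 11 N with the tip at 46 mm, which is the key's bottom stop. One slightly firmer press for margin, then release straight up.

Emit:
step_arm:
  increments:
    - {"tx": 0, "ty": 0, "tz": -0.5, "ax": 0, "ay": 0, "az": 0, "claw": -1}
    - {"tx": 0, "ty": 0, "tz": 0, "ax": 0, "ay": 0, "az": 0, "claw": -1}
    - {"tx": 0, "ty": 0, "tz": 0, "ax": 0, "ay": 0, "az": 0, "claw": -1}

```text
time_s: 12.9
tcp_pos: [0.5722, 0.0167, 0.0651]
eef_rot: [-180.0, 0.0, -149.3]
contact_force: [-4.5, 1.4, 14.7]
gripper_width: 0.0004
```

Emit:
step_arm:
  increments:
    - {"tx": 0, "ty": 0, "tz": 3, "ax": 0, "ay": 0, "az": 0, "claw": -1}
    - {"tx": 0, "ty": 0, "tz": 5, "ax": 0, "ay": 0, "az": 0, "claw": -1}
    - {"tx": 0, "ty": 0, "tz": 10, "ax": 0, "ay": 0, "az": 0, "claw": -1}
    - {"tx": 0, "ty": 0, "tz": 25, "ax": 0, "ay": 0, "az": 0, "claw": -1}
    - {"tx": 0, "ty": 0, "tz": 30, "ax": 0, "ay": 0, "az": 0, "claw": -1}
    - {"tx": 0, "ty": 0, "tz": 30, "ax": 0, "ay": 0, "az": 0, "claw": -1}
    - {"tx": 0, "ty": 0, "tz": 30, "ax": 0, "ay": 0, "az": 0, "claw": -1}
    - {"tx": 16, "ty": 15, "tz": 0, "ax": 0, "ay": 0, "az": 0, "claw": -1}
    - {"tx": 16, "ty": 15, "tz": 0, "ax": 0, "ay": 0, "az": 0, "claw": -1}
    - {"tx": 15, "ty": 14, "tz": 0, "ax": 0, "ay": 0, "az": 0, "claw": -1}
    - {"tx": 0, "ty": 0, "tz": 0, "ax": 0, "ay": 0, "az": 0, "claw": -1}
    - {"tx": 0, "ty": 0, "tz": 0, "ax": 0, "ay": 0, "az": 0, "claw": -1}

```text
time_s: 14.1
tcp_pos: [0.6187, 0.0606, 0.1966]
eef_rot: [180.0, -0.1, -149.3]
contact_force: [-0.0, -0.6, 0.2]
gripper_width: 0.0005
```

```bash
python3 - <<'E'
from h import *
c=cap('wrist','k2'); W=world(c); z=W[...,2]; s=r.get_state(); print(s['time_s'],s['tcp_pos'],s['contact_force'])
m=(np.hypot(W[...,0]-.572,W[...,1]-.017)<.009); print('key z',np.nanmedian(z[m]))
t=cap('top','t3'); d=cap('scene','s5')
W=world(t); z=W[...,2]; q=(W[...,:2]-[.537,.207])*1000; m=(z>.055)&(z<.085)&(np.hypot(q[...,0],q[...,1])<60)&(np.hypot(q[...,0],q[...,1])>15)
C=np.linalg.eigh(np.cov(q[m].T))[1][:,1]; a=np.degrees(np.arctan2(C[1],C[0]))%180; print('pointer',a,'dial',139.1-a, 'mean',q[m].mean(0))
cv2.imwrite('pics/end.png',np.hstack([cv2.resize(c['image'],(400,300)),cv2.resize(d['image'],(400,300))]))
E
```

```text
14.15 [0.61847999 0.06033386 0.19669728] [-0.76863652  0.14928281 -0.07044759]
key z 0.053378175817079335
pointer 17.430974163237153 dial 121.66902583676284 mean [13.35402639  3.36414626]
```

View pics/end.png

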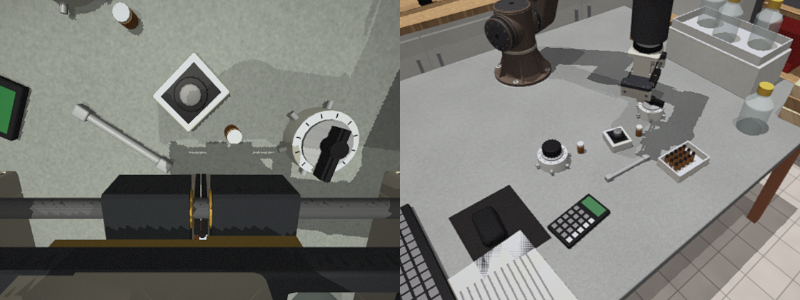

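The final views show the key up again (z 0.053), the pointer at 17.4°, which matches the tick angles, the vials, column and tray in place, and the arm clear. I'll hand the job in.

```bash
python3 -c "
from plant import r
print(r.close_job())"
```

```text
the job is handed in; nothing more can be done
None
```

I pushed the selector clockwise four clicks with the shut fingertips. Then I pressed the start key to its bottom stop, let it come back up, and handed the job in at about 14 s.

- **Selector:** after each click I checked the dial, which read about 30, 60, 90 and 120°. The bar snapped ahead of the finger each time. At the end the top camera put the pointer at 17.4°, in line with the tick marks.
- **Start key:** the force reached about 15 N with the fingertip at 46 mm, the key's fully-down height. Afterwards the key top measured 53 mm, so it is back up.
- **Surroundings:** the last picture shows the vials, column, tray, calculator and drain knob standing as before, with the arm clear and no contact force. I judged these by eye and did not measure them.

**Disagreements:**
- My dial readings scattered by a few degrees. One method read up to 6° high, and the final top-camera figure was 121.7°. I put this down to axis error in the camera fit.
- The finger proved thicker at contact than I first measured. The bar was therefore leaned on to about 2° past the first stop before I continued, still clockwise.

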